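Clip the refill marker on and hold the tin pusher back

TASK

The candle-tin tray needs refilling: take the sprung marker clip off its parking stand and clip it upright, well down, onto the middle of the upright grey plate beside the tray, and let go of it there. Then pull the tray's spring-loaded pusher back by its tall handle tab until the tab is level with the middle of the marker clip, and finish while still holding it there, because it springs forward if let go. Leave the two tins in the tray and the salt jars standing where they are.

Things in the scene. Friction and masses are not known exactly. Their poses are not given: they have to be found in the camera images.
- tray: Fixed narrow open tray of light wood on the table, 300 x 84 mm, side walls 34 mm high. Origin: centre of its underside. Its x axis runs along the lane towards the stock end (away from the robot, turned up to 0.3 rad), y to its left, z up. It holds two tins at the +x end and carries the pusher.
- pusher (a joint): How far the grey pusher has been pulled back along the tray's -x, in m: 0 at rest close behind the tins, end of travel 0.125. A spring always drives it forward (+x of the tray): 3 N at 0, 5.7 N at 0.09. There is no catch; it returns when let go.
- pusher_handle (a point): Point in the middle of the pusher's upright handle tab, 100 mm above the table. The tab is 10 mm thick along the tray's x, 34 mm wide along the tray's y, and rises from 59 to 116 mm above the table (top of it 16 mm above this point); pinch it from above across its thickness. Moves with the pusher; its axes are the tray's.
- line_plate: Fixed upright grey plate beside the tray's left (+y) wall, the place for the marker clip; it stands 65 to 100 mm behind the resting handle. The plate is 40 mm wide along its x (parallel to the tray's x), 6 mm thick along its y and 46 mm high, free on both faces, 32 mm clear of the tray wall; a foot 4 mm thick lies on the table. Origin: under the plate's centre, on the table, z up.
- park_stand: Fixed parking stand, a wooden foot 70 x 50 x 8 mm with a grey plate 40 mm wide (x), 6 mm thick (y), whose top edge is 50 mm above the table; the clip starts on it. Origin: centre of the underside.
- clip: Loose black sprung clip, 0.1 kg, 30 mm wide (x), 80 mm high, upright, jaws down, starting on the parking stand. Origin: bottom centre between the jaw tips, z up; the jaws open along y. A bridge 34 mm above the origin rests on the plate's top edge when fully down (origin then 12 mm above the table on the line plate, 16 mm on the stand). Either way round is right.
- clip_grip (a point): Where to grip the clip: on its centre line, 62 mm above its origin, between the two levers (clip's axes). Squeeze the levers together along y to open the jaws: 42 mm over the levers when clipped on, 26 mm at the stop, reached with 8 to 14 N each; 30 N holds it rigidly there, lever faces parallel from 44 to 80 mm above the origin.
- clip_jaw_a (a joint): Turn of the jaw on the clip's +y side about its hinge 40 mm above the clip's origin, rad: 0 shut, 0.06 on a 6 mm plate (pressing with about 8 N), 0.25 fully squeezed (jaw tips then 18 mm apart, evenly about the centre).
- clip_jaw_b (a joint): The same for the jaw on the -y side.
- tin_1: Candle tin 65 mm across, 35 mm high, loose in the tray at the far end; origin at the centre of its underside. Leave it.
- tin_2: The same kind of candle tin, next to it, nearest the pusher. Leave it.
- salt_jar_pink: Loose corked jar of pink salt, 53 mm across, 74 mm high, a bystander; origin at the centre of its underside.
- salt_jar_blue: Loose corked jar of blue salt, 53 mm across, 60 mm high, a bystander; origin at the centre of its underside.
There are look-alikes about, which are no part of the job. Leave any purple look-alike of the line_plate alone.

How it is judged:
By the outcome, as a careful person would: the job done as asked, in the order asked, and still so for the second after the job is handed in, while the arm keeps its last pose, push and grip.
It also fails if it takes over 48 s, if anything falls off the work surface, if the arm or the gripper's body presses on something with over 40 N, if the wrist force passes 120 N, or if a joint passes its speed limit or range.

ROBOT

A 6-joint arm with a two-finger parallel gripper is mounted at the origin on a cart in front of the work surface, level with it; the furniture and walls round the work are solid. World frame = base frame: x ahead of the robot, y to its left, z up, the work surface at z = 0. Lengths are in m, angles in rad, forces in N, time in s.
With the tool pointing down it reaches from about 0.35 to 0.775 m from the base axis. Payload 7.3 kg.
Tool frame: the origin (TCP) lies on the mounting face of the last link; the fingertips stand 178 mm ahead of it and the grasp point (between the pads) lies 159 mm ahead of it (robot.grip_depth is the distance from the TCP to the grasp point, in m); z points along the fingers, y is the line along which they close (so a half turn about z gives the same grasp; the last joint's range is limited). The gripper opens to 92 mm and grips with 3 to 60 N. Pads are 19 mm wide; open, the fingers measure 130 mm over their backs; the gripper's body (75 mm by 190 mm) begins 47 mm behind the grasp point.
Start: joints at [-1.308, 0.342, 1.524, -0, 1.275, -0.146], TCP at [0.209, -0.482, 0.405] pointing down, gripper open.
Joint ranges: [-2.53, 2.53], [-0.77, 2.02], [0.04, 2.7], [-1, 4.14], [0.28, 2.66], [-3.11, 3.11]. Speed limits (rad/s): [2.57, 2.57, 3.14, 3.14, 3.14, 3.14].

INTERFACE

Orientations are given as [roll, pitch, yaw] about the fixed x, y, z axes, in that order (R = Rz(yaw) Ry(pitch) Rx(roll)).
In Python, from cell import observe, cams, robot, models gives the robot as it stands.
- The arm moves only by the shell command python3 -m jog 'ROWS' [FORCE]. ROWS is JSON, a list of rows, each a list of 3 entries, a list of its own where there are three numbers: the shift along the tool's x, y, z each as a share of 0.4 m, from -1 to 1, then the turn about the tool's z as a share of pi rad, from -1 to 1, then the closure, from 0 (fully open) to 1 (shut). In form: [[[x, y, z], turn, jaw], ...]. A call has 1 to 12 rows; each row is the pose to reach, as a shift and turn from the pose commanded when the call began, along the tool's axes at that moment, turning the shorter way round; what a row does not reach only later rows make up. A row lasts 1/8 s, in which the tool goes at most 62.5 mm and 10.7 degrees, less where a joint would pass 70% of its speed; a pose out of reach is approached as far as the arm can. A call with a number of a shift or a turn outside -1 to 1 is refused whole. A call with a gripper value outside its range is refused whole. The fingers move at their own pace and stop on an object; FORCE is the grip in N (left out, the last holds). Time passes only in rows, so rows that repeat a pose let the fingers close. It gives the time, the measured TCP pose, the force, the opening and the grip force at its end, in the units of the state.
- observe(): the state, without advancing time (a new reading comes with each control period).
- cams.read_camera(name): name is "scene" or "side" or "wrist"; returns the picture (480x640x3 uint8, red, green, blue); there is no depth.
- cams.camera_model(name): a dict with "camera_matrix" (3x3 intrinsics, pixels), "pose" (4x4, takes a point from camera to world coordinates). Camera axes: x right, y down, z forward; pixel columns grow to the right and rows downward; lengths in m; the calibration is good to about 2 mm. A picture is of the moment at which its call begins: read the wrist's pose just before it. camera_model takes no time and is no camera call; for the wrist camera it gives the pose at the moment of the call.
- robot.hand_in(): hands the job in; it is judged then, once.
Trained networks look in the newest picture that a camera, given by its name, has taken for a name from the list of things; names that differ only in an ending like _2 or _b are one class to them, and where a whole thing is asked for, a point or a joint stands for the part that bears it (a point fixed in the world has none). Each returns a list of dicts, best first, with "confidence" (0 to 1); they miss things now and then, are a little off and sometimes report something else, mostly with a low value. They report only what shows in the picture. A call takes as long as a camera call. They do not tell look-alikes from the thing itself.
- models.find_in(target, camera): "position" ([x, y, z] in m, in world coordinates, good to about 4 mm: the middle of the surface that is visible of it).
- models.pinpoint(target, camera): "position" ([x, y, z] in m, in world coordinates, good to about 4 mm: a listed point, or the origin of a listed thing).
The state is a dict: "time": time; "qpos": joint angles; "qvel": joint speeds; "joint_efforts": joint torques, N m; "tool_pos": TCP position; "tool_rot": TCP orientation; "contact_force": force on the tool from outside, world axes, zero at the start; "torque": the same for the moment, N m; "opening": finger opening in m; "grip_force": force on a finger pad.
Only numpy, scipy, OpenCV 4.12 (cv2) and the standard library are available. Lean on these libraries where they do the work, as an engineer would, in place of code of your own. Each camera call takes 0.05 s, during which the arm holds its last target. There are 200 camera calls.

## Working session

There is one attempt and no reset: what is moved stays moved. The work goes in short steps, Python scripts to look and compute and a shell command to move; the robot and the scene stay as the last step left them, time stands still between calls to the robot, and variables do not carry over. Pictures are saved under pics/ and viewed, at most 10 in all, crops included, and the job is handed in when it is done.

```bash
mkdir -p pics; ls; python3 - <<'E'
from cell import observe,cams,robot,models
import cv2,numpy as np
s=observe();print(s['time'],s['tool_pos'],s['tool_rot'],s['opening'],robot.grip_depth)
ims=[]
for c in ['scene','side']:
    im=cams.read_camera(c);cv2.imwrite(f'pics/{c}0.png',im[:,:,::-1])
    for n in ['tray','pusher_handle','line_plate','park_stand','clip','clip_grip','salt_jar_pink','salt_jar_blue','tin_1']:
        print(c,n,[(np.round(d['position'],3).tolist(),round(d['confidence'],2)) for d in models.pinpoint(n,c)[:3]])
print(observe()['time'])
E
```

```text
pics
0.0 [ 0.20866627 -0.48159678  0.40402431] [-3.14000469e+00 -2.38068415e-04  4.08733635e-01] 0.09212356274909235 0.1592
scene tray [([0.557, 0.012, -0.006], 0.98)]
scene pusher_handle [([0.565, 0.009, 0.1], 0.9), ([0.538, 0.369, 0.076], 0.68), ([0.693, 0.289, -0.001], 0.63)]
scene line_plate [([0.514, 0.179, -0.002], 0.95), ([0.461, 0.072, 0.002], 0.8)]
scene park_stand [([0.531, 0.368, 0.003], 0.82)]
scene clip [([0.538, 0.366, 0.019], 0.86), ([0.563, 0.007, 0.1], 0.62)]
scene clip_grip [([0.556, 0.012, -0.001], 0.45)]
scene salt_jar_pink [([0.693, 0.286, -0.002], 0.57)]
scene salt_jar_blue [([0.666, 0.396, -0.002], 0.71)]
scene tin_1 [([0.67, 0.027, 0.002], 0.87), ([0.599, 0.014, 0.0], 0.74)]
side tray [([0.561, 0.012, -0.005], 0.72)]
side pusher_handle [([0.559, 0.011, 0.097], 0.92)]
side line_plate [([0.458, 0.077, -0.0], 0.8), ([0.508, 0.179, 0.001], 0.58)]
side park_stand [([0.535, 0.371, 0.0], 0.94)]
side clip [([0.536, 0.373, 0.02], 0.76)]
side clip_grip [([0.538, 0.368, 0.08], 0.68), ([0.666, 0.392, -0.002], 0.57)]
side salt_jar_pink [([0.69, 0.288, -0.001], 0.92)]
side salt_jar_blue [([0.668, 0.393, 0.0], 0.86)]
side tin_1 []
1.0
```

View pics/scene0.png

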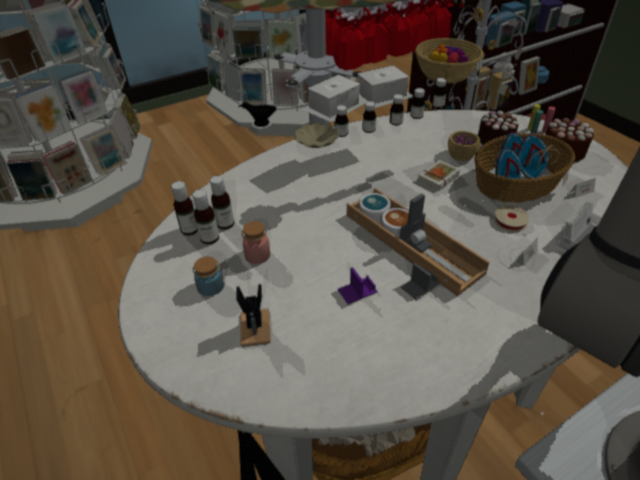

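View pics/side0.png

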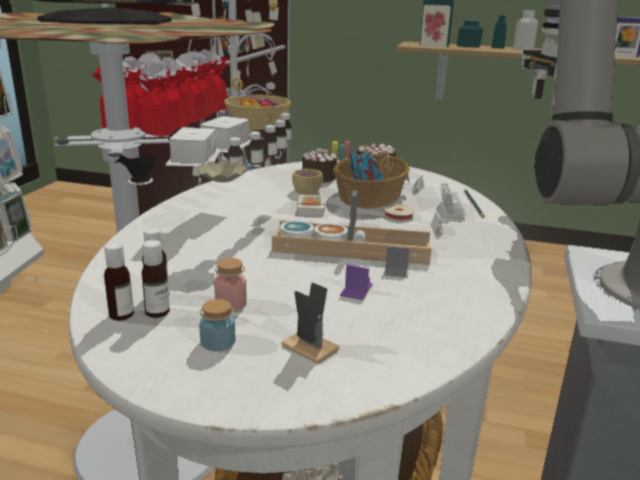

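The scene shows the grey line plate by the tray at pixel (422,277), the purple look-alike at (357,285), and the clip on its stand at (253,310). The side view puts the plate at (397,262) and the clip at (310,320). I'll go and look with the wrist camera.

```bash
cat > h.py <<'E'
from cell import observe,cams,robot,models
import numpy as np,cv2
from scipy.spatial.transform import Rotation as R
def to(p,yaw,s=None):
    "rows' shift/turn from current (tool down) to TCP p with tool yaw"
    s=s or observe(); M=R.from_euler('xyz',s['tool_rot'])
    d=M.inv().apply(np.array(p)-s['tool_pos'])/0.4
    t=-(yaw-s['tool_rot'][2]); t=(t+np.pi/2)%np.pi-np.pi/2
    print('shift',np.round(d,4).tolist(),'turn',round(t/np.pi,4), 'steps',round(np.linalg.norm(d)*.4/.0625,1))
def proj(cam,P):
    m=cams.camera_model(cam); T=np.linalg.inv(m['pose']); P=np.atleast_2d(P)
    c=P@T[:3,:3].T+T[:3,3]; u=c@np.array(m['camera_matrix']).T; return u[:,:2]/u[:,2:]
def ray(cam,uv,z,m=None):
    m=m or cams.camera_model(cam); uv=np.atleast_2d(uv)
    d=np.c_[uv,np.ones(len(uv))]@np.linalg.inv(m['camera_matrix']).T@np.array(m['pose'])[:3,:3].T
    o=np.array(m['pose'])[:3,3]; return o+d*((z-o[2])/d[:,2])[:,None]
E
python3 - <<'E'
from h import *
m=cams.camera_model('wrist');print(np.round(m['pose'],3),m['camera_matrix'])
to([0.42,-0.1,0.404],0.18)
E
```

```text
[[ 0.398 -0.886 -0.24   0.273]
 [-0.917 -0.384 -0.105 -0.453]
 [ 0.001  0.262 -0.965  0.385]
 [ 0.     0.     0.     1.   ]] [[363.38484718   0.         316.9265272 ]
 [  0.         363.38484718 242.69406838]
 [  0.           0.           1.        ]]
shift [0.864, -0.6657, 0.0018] turn 0.0728 steps 7.0
```

```bash
python3 -m jog '[[[0.86,-0.66,0],0.073,0],[[0.86,-0.66,0],0.073,0],[[0.86,-0.66,0],0.073,0],[[0.86,-0.66,0],0.073,0],[[0.86,-0.66,0],0.073,0],[[0.86,-0.66,0],0.073,0],[[0.86,-0.66,0],0.073,0],[[0.95,-0.98,0],0.073,0],[[0.95,-0.98,0],0.073,0],[[0.95,-0.98,0],0.073,0],[[0.95,-0.98,0],0.073,0]]'
python3 - <<'E'
from h import *
s=observe();print(s['time'],s['tool_pos'],s['tool_rot'])
im=cams.read_camera('wrist');cv2.imwrite('pics/w1.png',im[:,:,::-1])
for n in ['tray','pusher_handle','line_plate','tin_1']:
    print(n,[(np.round(d['position'],3).tolist(),round(d['confidence'],2)) for d in models.pinpoint(n,'wrist')[:3]])
to([0.45,0.35,0.404],0.18)
E
```

```text
time: 2.38
tool_pos: [0.4017, 0.0292, 0.4049]
tool_rot: [3.141, -0.001, 0.181]
contact_force: [-0.3, -0.1, 0.0]
opening: 0.0918
grip_force: 0.0
2.375 [0.40165295 0.02918966 0.40489123] [ 3.14086328e+00 -5.42584687e-04  1.81192807e-01]
tray [([0.563, 0.012, -0.002], 0.77), ([0.602, 0.017, 0.003], 0.5)]
pusher_handle [([0.557, 0.013, 0.095], 0.97)]
line_plate [([0.458, 0.078, -0.001], 0.71), ([0.508, 0.176, -0.001], 0.62), ([0.556, 0.012, 0.097], 0.54)]
tin_1 [([0.6, 0.018, 0.006], 0.67)]
shift [0.2603, -0.7717, 0.0013] turn -0.0009 steps 5.2
```

View pics/w1.png

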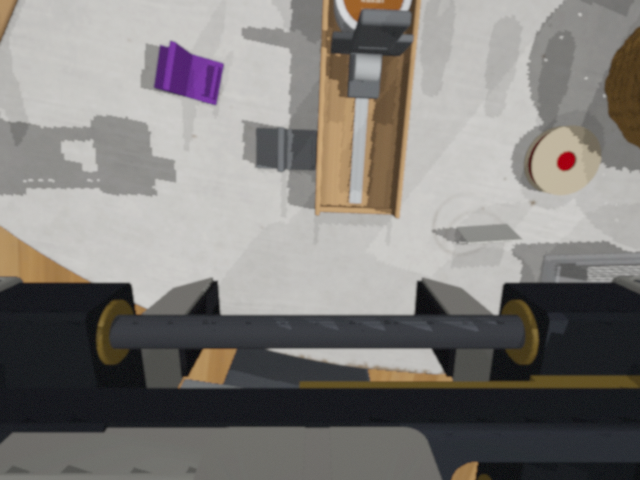

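The wrist view shows the grey plate around (286,148) beside the tray's left wall, the tray's near end at (318..399,213), the handle tab at (370,40), and the purple one at (188,75). I'll enlarge the plate and go to the clip.

```bash
python3 - <<'E'
from h import *
im=cv2.imread('pics/w1.png')
cv2.imwrite('pics/w1c.png',cv2.resize(im[110:230,240:420],None,fx=4.4,fy=4.4,interpolation=cv2.INTER_CUBIC))
def yaw(p): 
    d=p[1]-p[0];return np.arctan2(d[1],d[0])
L=ray('wrist',[[318,211],[325,40]],.034);Rr=ray('wrist',[[400,214],[416,20]],.034)
print(L,Rr,yaw(L),yaw(Rr))
E
python3 -m jog '[[[0.26,-0.77,0],0,0],[[0.26,-0.77,0],0,0],[[0.26,-0.77,0],0,0],[[0.26,-0.77,0],0,0],[[0.26,-0.77,0],0,0],[[0.26,-0.77,0],0,0],[[0.26,-0.77,0],0,0],[[0.26,-0.77,0],0,0]]'
python3 - <<'E'
from h import *
s=observe();print(s['time'],s['tool_pos'],s['tool_rot'])
im=cams.read_camera('wrist');cv2.imwrite('pics/w2.png',im[:,:,::-1])
for n in ['park_stand','clip','clip_grip']:
    print(n,[(np.round(d['position'],3).tolist(),round(d['confidence'],2)) for d in models.pinpoint(n,'wrist')[:3]])
E
```

```text
[[0.40883276 0.02827966 0.034     ]
 [0.55795111 0.04895431 0.034     ]] [[ 0.42006895 -0.05133162  0.034     ]
 [ 0.58694601 -0.02510159  0.034     ]] 0.1377676146044836 0.1559062080546516
time: 3.62
tool_pos: [0.4493, 0.349, 0.4047]
tool_rot: [3.141, 0.0, 0.178]
contact_force: [0.6, 0.7, 0.3]
opening: 0.092
grip_force: 0.0
3.625 [0.4493017  0.34901706 0.40466221] [3.14079906e+00 4.84282879e-04 1.77573808e-01]
park_stand [([0.535, 0.371, 0.006], 0.83)]
clip [([0.538, 0.365, 0.013], 0.84)]
clip_grip [([0.541, 0.369, 0.078], 0.69)]
```

View pics/w1c.png

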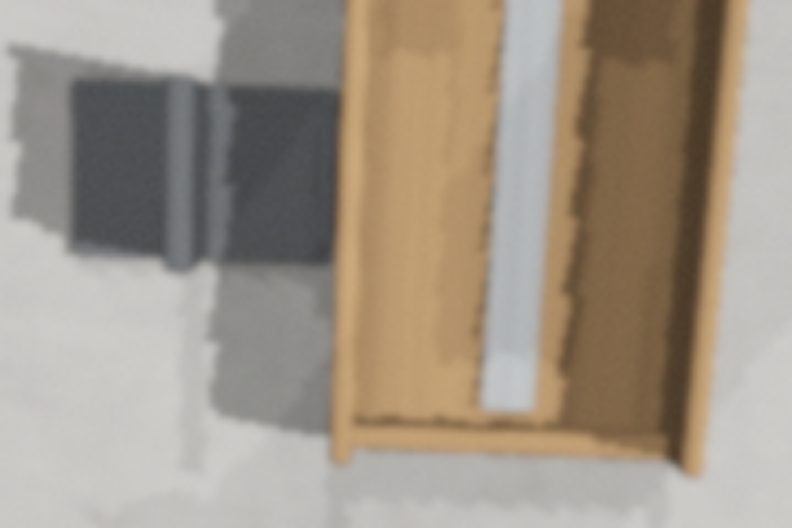

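View pics/w2.png

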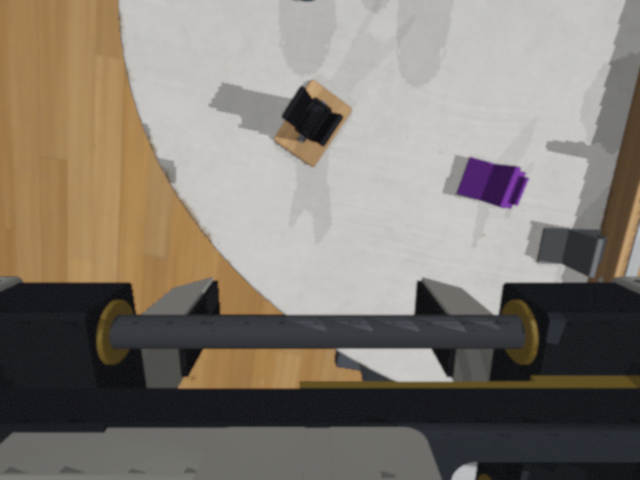

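The crop puts the plate's top strip at crop columns 168–194 and rows 78–270, with the tray walls nearly parallel to it. In the second picture the stand's foot has corners at about (315,80), (351,109), (313,166) and (275,137), with the clip's levers spaced along the short side.

```bash
python3 - <<'E'
from h import *
im=cv2.imread('pics/w2.png')
hsv=cv2.cvtColor(im,cv2.COLOR_BGR2HSV)[60:190,250:370]
ma=((hsv[...,1]>70)|(hsv[...,2]<45)).astype(np.uint8)
ma=cv2.morphologyEx(ma,cv2.MORPH_OPEN,np.ones((3,3)))
n,l,st,ce=cv2.connectedComponentsWithStats(ma)
k=1+np.argmax(st[1:,4]);print(st[k])
print(cv2.approxPolyDP(max(cv2.findContours((l==k).astype(np.uint8),0,2)[0],key=len),3,True)[:,0]+[250,60])
f=ray('wrist',[[275,137],[315,80],[351,109],[313,166]],.008)
print(f,f.mean(0));
for a,b in((0,1),(3,2),(0,3),(1,2)):
    d=f[b]-f[a];print(np.linalg.norm(d),np.arctan2(d[1],d[0]))
# plate, from first view pose
s=observe();m=cams.camera_model('wrist');m['pose']=np.array(m['pose'])
T=np.eye(4);T[:3,:3]=R.from_euler('xyz',s['tool_rot']).as_matrix();T[:3,3]=s['tool_pos']
C=np.linalg.inv(T)@m['pose']
T[:3,:3]=R.from_euler('xyz',[3.14086,-.00054,.18119]).as_matrix();T[:3,3]=[.40165,.02919,.40489]
m['pose']=T@C
q=ray('wrist',[[280.9,171.4],[281.2,127.7]],.046,m);print(q,q.mean(0))
for z,uv in((.034,[[316.8,214],[331,0]]),(.034,[[399,216],[416,20]])):
    r=ray('wrist',uv,z,m);d=r[1]-r[0];print(r,np.arctan2(d[1],d[0]))
d=q[1]-q[0];print(np.arctan2(d[1],d[0]),np.linalg.norm(d))
np.save('C.npy',C)
E
```

```text
[  25   21   76   85 3569]
[[310  81]
 [285 112]
 [286 120]
 [275 140]
 [314 165]
 [350 108]]
[[0.51756222 0.40466204 0.008     ]
 [0.57635004 0.37464058 0.008     ]
 [0.55678398 0.33535705 0.008     ]
 [0.49636836 0.36241816 0.008     ]] [0.53676615 0.36926946 0.008     ]
0.06600981115731455 -0.4721510501407135
0.0661993261655123 -0.4211193950977169
0.04726229807720947 -2.0358050502327703
0.0438865122394679 -2.0329009667354487
[[0.44101148 0.0701668  0.046     ]
 [0.47890076 0.07584282 0.046     ]] [0.45995612 0.07300481 0.046     ]
[[0.40572354 0.03016339 0.034     ]
 [0.58897723 0.0515355  0.034     ]] 0.11610130006963602
[[ 0.41831477 -0.04960555  0.034     ]
 [ 0.58739696 -0.02317795  0.034     ]] 0.15504585280728342
0.14869979406938866 0.038312074406550725
```

```bash
python3 - <<'E'
from h import *
to([0.537,0.368,0.33],-0.45)
E
```

```text
shift [0.2243, -0.0066, 0.1877] turn 0.1999 steps 1.9
```

```bash
python3 -m jog '[[[0.2243,-0.0066,0.1],0.2,0],[[0.2243,-0.0066,0.1877],0.2,0],[[0.2243,-0.0066,0.1877],0.2,0],[[0.2243,-0.0066,0.1877],0.2,0],[[0.2243,-0.0066,0.1877],0.2,0],[[0.2243,-0.0066,0.1877],0.2,0]]'
python3 - <<'E'
from h import *
s=observe();print(s['time'],s['tool_pos'],s['tool_rot'])
im=cams.read_camera('wrist');cv2.imwrite('pics/w3.png',im[:,:,::-1])
for c in ['wrist','side','scene']:
  if c!='wrist':cams.read_camera(c)
  for n in ['clip','clip_grip']:
    print(c,n,[(np.round(d['position'],3).tolist(),round(d['confidence'],2)) for d in models.pinpoint(n,c)[:3]])
E
```

```text
time: 4.58
tool_pos: [0.5368, 0.3689, 0.33]
tool_rot: [-3.141, -0.0, -0.448]
contact_force: [-0.7, -0.2, 0.6]
opening: 0.0916
grip_force: 0.0
4.575 [0.53675434 0.36894974 0.33001611] [-3.14120693e+00 -3.87705246e-04 -4.47806594e-01]
wrist clip [([0.54, 0.367, 0.014], 0.61)]
wrist clip_grip []
side clip [([0.54, 0.369, 0.022], 0.82), ([0.69, 0.285, -0.003], 0.5)]
side clip_grip [([0.539, 0.369, 0.075], 0.62)]
scene clip [([0.54, 0.363, 0.013], 0.91), ([0.46, 0.076, -0.0], 0.7)]
scene clip_grip [([0.535, 0.37, 0.077], 0.58)]
```

View pics/w3.png

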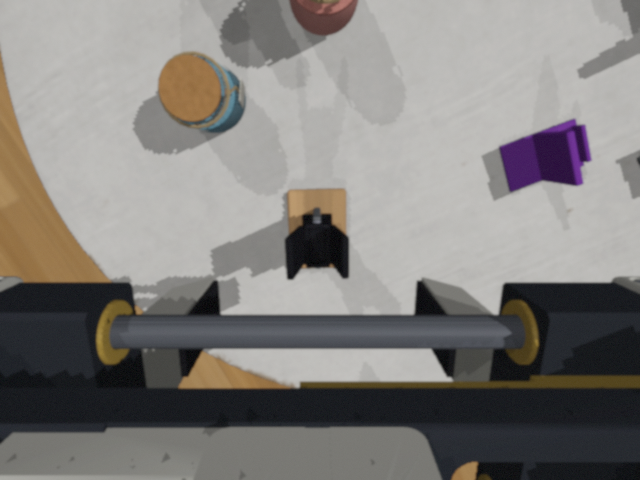

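The view shows the clip centred between the fingers at (317,240), with the stand's foot square to the picture. I'll descend and squeeze.

```bash
python3 -m jog '[[[0.003,0,0.1],0,0],[[0.003,0,0.18],0,0],[[0.003,0,0.233],0,0.2],[[0.003,0,0.233],0,0.2],[[0.003,0,0.233],0,1],[[0.003,0,0.233],0,1],[[0.003,0,0.233],0,1],[[0.003,0,0.233],0,1],[[0.003,0,0.233],0,1],[[0.003,0,0.233],0,1],[[0.003,0,0.233],0,1],[[0.003,0,0.233],0,1]]' 30
```

```text
time: 6.52
tool_pos: [0.5383, 0.369, 0.2393]
tool_rot: [-3.138, -0.002, -0.449]
contact_force: [-2.9, -1.3, 13.1]
opening: 0.0253
grip_force: 30.0
```

```bash
python3 -m jog '[[[0,0,-0.05],0,1],[[0,0,-0.12],0,1],[[0,0,-0.22],0,1],[[0,0,-0.32],0,1],[[0,0,-0.32],0,1],[[0,0,-0.32],0,1]]'
python3 - <<'E'
from h import *
s=observe();print(s['time'],s['tool_pos'],s['tool_rot'],s['opening'],s['grip_force'])
im=cams.read_camera('side');cv2.imwrite('pics/s2.png',cv2.resize(im[150:400,180:440,::-1],None,fx=2.3,fy=2.3))
for n in ['clip','clip_grip']:
    print(n,[(np.round(d['position'],3).tolist(),round(d['confidence'],2)) for d in models.pinpoint(n,'side')[:3]])
for z in(.2592,.33):to([0.46,0.073,z+.03],0.15)
E
```

```text
time: 7.28
tool_pos: [0.5375, 0.3686, 0.3634]
tool_rot: [3.14, 0.001, -0.449]
contact_force: [-0.5, 0.4, -1.8]
opening: 0.0259
grip_force: 30.0
7.275 [0.5375345  0.36856425 0.36341739] [ 3.14018338e+00  9.97915315e-04 -4.48899002e-01] 0.0258577268834665 29.98543381690979
clip [([0.539, 0.371, 0.141], 0.55)]
clip_grip [([0.536, 0.368, 0.202], 0.63)]
shift [0.1462, 0.7495, 0.1852] turn -0.1907 steps 5.0
shift [0.1459, 0.75, 0.0082] turn -0.1907 steps 4.9
```

View pics/s2.png

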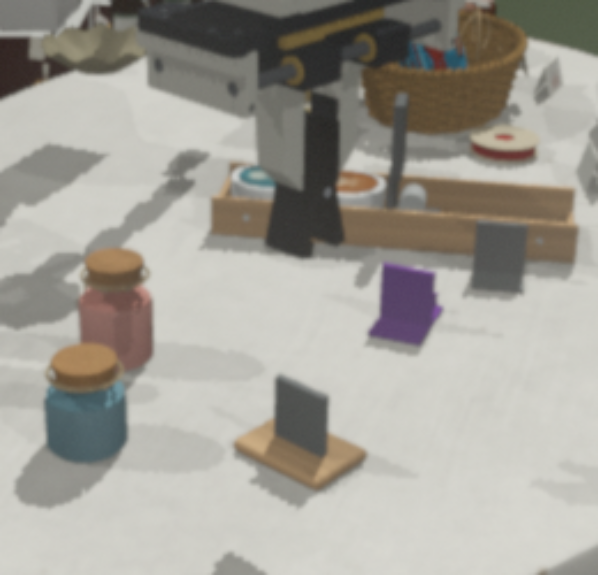

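The clip is held upright, jaws open, and the stand is empty; the grey plate is at (498,255) in the crop. Next I'll move over the plate.

```bash
python3 -m jog '[[[0.03,0.15,0],-0.05,1],[[0.06,0.3,0],-0.1,1],[[0.09,0.45,0],-0.15,1],[[0.12,0.6,0],-0.19,1],[[0.146,0.746,0],-0.19,1],[[0.146,0.746,0.1],-0.19,1],[[0.146,0.746,0.14],-0.19,1],[[0.146,0.746,0.14],-0.19,1],[[0.146,0.746,0.14],-0.19,1]]'
python3 - <<'E'
from h import *
s=observe();print(s['time'],s['tool_pos'],s['tool_rot'],s['opening'])
a=cams.read_camera('side');b=cams.read_camera('scene');w=cams.read_camera('wrist')
for c in('side','scene'):
  for n in ['clip','clip_grip','line_plate']:
    print(c,n,[(np.round(d['position'],3).tolist(),round(d['confidence'],2)) for d in models.pinpoint(n,c)[:2]])
p=proj('side',[.46,.074,.046])[0].astype(int);q=proj('scene',[.46,.074,.046])[0].astype(int);print(p,q)
f=lambda im,p:cv2.resize(im[p[1]-75:p[1]+45,p[0]-60:p[0]+60],(400,400),interpolation=cv2.INTER_CUBIC)
cv2.imwrite('pics/ab.png',np.hstack([f(a,p),f(b,q)])[:,:,::-1])
E
```

```text
time: 8.55
tool_pos: [0.4612, 0.0747, 0.3087]
tool_rot: [3.141, -0.0, 0.148]
contact_force: [1.0, -0.5, -1.2]
opening: 0.0256
grip_force: 30.0
8.55 [0.46121475 0.07466827 0.30872996] [ 3.14144604e+00 -3.53626924e-04  1.48354650e-01] 0.02561584535999987
side clip [([0.464, 0.077, 0.089], 0.97)]
side clip_grip [([0.46, 0.073, 0.145], 0.89)]
side line_plate [([0.511, 0.175, -0.004], 0.98), ([0.46, 0.079, -0.0], 0.94)]
scene clip [([0.536, 0.368, 0.001], 0.19)]
scene clip_grip [([0.461, 0.076, 0.147], 0.67)]
scene line_plate [([0.513, 0.178, -0.001], 0.97), ([0.459, 0.073, 0.001], 0.74)]
[398 245] [421 269]
```

View pics/ab.png

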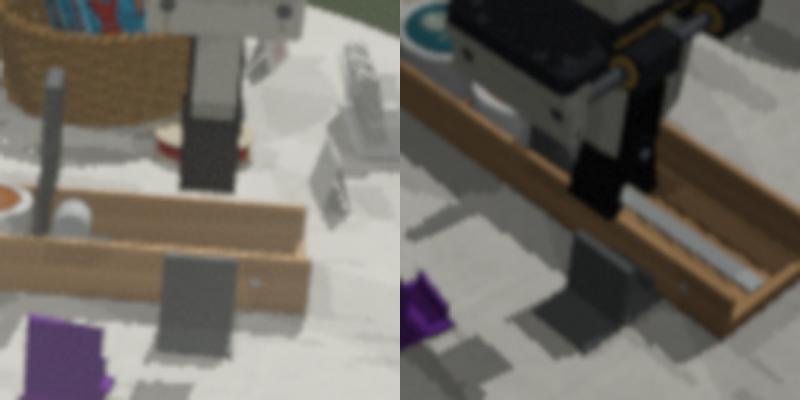

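Both crops show the clip hanging above the plate: the plate's top edge centre is at (201,256) in the left crop and about (606,254) in the right one. I'll triangulate it for a last check.

```bash
python3 - <<'E'
from h import *
from scipy.optimize import least_squares
def tri(a,b):
    A=np.array([398-60+a[0]*.3,245-75+a[1]*.3]);B=np.array([421-60+b[0]*.3,269-75+b[1]*.3])
    A+=[.15-.5]*2; B+=[.15-.5]*2
    r=least_squares(lambda P:np.r_[proj('side',P)[0]-A,proj('scene',P)[0]-B],[.46,.074,.046]);return r.x,r.fun
print(tri((201,256),(606,252)))
print('clip tips', tri((208,190),(613,205)))
E
```

```text
(array([ 0.48507287, -0.34501143, -0.16640624]), array([  9.7109126 ,  10.95123087,  -3.36467212, -13.4306041 ]))
clip tips (array([ 0.4812059 , -0.3220581 , -0.10371027]), array([ 10.03295185,  11.62346117,  -3.54020473, -13.87468   ]))
```

```bash
python3 - <<'E'
from h import *
def P(c):
    m=cams.camera_model(c);return np.array(m['camera_matrix'])@np.linalg.inv(m['pose'])[:3]
def tri(a,b):
    A=np.array([398-60+a[0]*.3,245-75+a[1]*.3])-.35;B=np.array([421-60+b[0]*.3,269-75+b[1]*.3])-.35
    X=cv2.triangulatePoints(P('side'),P('scene'),A,B)[:,0];return X[:3]/X[3]
print(proj('side',[.46,.074,.046]),proj('scene',[.46,.074,.046]))
print(tri((201,256),(606,252)),tri((208,190),(613,205)))
E
```

```text
[[398.13039034 245.20682467]] [[421.06526207 269.19558214]]
[ 0.49068502 -0.34140961 -0.15665825] [ 0.48693084 -0.31758783 -0.09307529]
```

```bash
python3 - <<'E'
from h import *
def P(c):
    m=cams.camera_model(c);return np.array(m['camera_matrix'])@np.linalg.inv(m['pose'])[:3]
def tri(a,b):
    A=np.array([398-60+a[0]*.3,245-75+a[1]*.3])-.35;B=np.array([421-60+b[0]*.3,269-75+b[1]*.3])-.35
    X=cv2.triangulatePoints(P('side'),P('scene'),A,B)[:,0];return X[:3]/X[3]
print(tri((201,256),(206,252)),tri((208,190),(213,205)))
E
```

```text
[0.46093284 0.06926418 0.04169327] [0.45952534 0.07185213 0.08083664]
```

```bash
python3 -m jog '[[[-0.002,0.0025,0.05],0,1],[[-0.002,0.0025,0.08],0,1],[[-0.002,0.0025,0.11],0,1],[[-0.002,0.0025,0.14],0,1],[[-0.002,0.0025,0.14],0,1]]'
```

```text
time: 9.62
tool_pos: [0.4601, 0.0734, 0.2515]
tool_rot: [-3.141, 0.002, 0.148]
contact_force: [1.2, 0.8, -1.4]
opening: 0.0256
grip_force: 30.0
```

```bash
python3 -m jog '[[[0,0,0.02],0,1],[[0,0,0.035],0,1],[[0,0,0.044],0,1],[[0,0,0.044],0,1]]'
```

```text
time: 10.12
tool_pos: [0.4602, 0.0734, 0.2352]
tool_rot: [3.141, 0.0, 0.148]
contact_force: [-2.8, -1.1, 5.6]
opening: 0.0254
grip_force: 30.0
```

```bash
python3 -m jog '[[[0,0,0.042],0,0.7],[[0,0,0.042],0,0.6],[[0,0,0.042],0,0.5],[[0,0,0.042],0,0.3],[[0,0,0.042],0,0.2],[[0,0,0.042],0,0.2],[[0,0,0.02],0,0.2],[[0,0,-0.06],0,0.2],[[0,0,-0.2],0,0.2],[[0,0,-0.3],0,0.2],[[0,0,-0.3],0,0.2]]'
python3 - <<'E'
from h import *
s=observe();print(s['time'],s['tool_pos'],s['tool_rot'],s['opening'])
a=cams.read_camera('side');b=cams.read_camera('scene')
for c in('side','scene'):
  for n in ['clip','clip_grip','pusher_handle']:
    print(c,n,[(np.round(d['position'],3).tolist(),round(d['confidence'],2)) for d in models.pinpoint(n,c)[:2]])
p=proj('side',[.46,.074,.046])[0].astype(int);q=proj('scene',[.46,.074,.046])[0].astype(int)
f=lambda im,p:cv2.resize(im[p[1]-75:p[1]+45,p[0]-60:p[0]+60],(400,400),interpolation=cv2.INTER_CUBIC)
cv2.imwrite('pics/ab2.png',np.hstack([f(a,p),f(b,q)])[:,:,::-1])
to([.560,.011,.33],.15)
E
```

```text
time: 11.5
tool_pos: [0.4608, 0.0735, 0.3584]
tool_rot: [3.14, -0.008, 0.148]
contact_force: [0.5, 0.5, -0.5]
opening: 0.0734
grip_force: 0.0
11.5 [0.46083654 0.07349281 0.35839731] [ 3.14031373 -0.00756882  0.14821658] 0.0734448259167527
side clip [([0.458, 0.072, 0.02], 0.63), ([0.601, 0.018, -0.001], 0.16)]
side clip_grip [([0.458, 0.07, 0.074], 0.75)]
side pusher_handle [([0.56, 0.01, 0.098], 0.81)]
scene clip [([0.458, 0.07, 0.019], 0.62)]
scene clip_grip [([0.458, 0.073, 0.077], 0.88)]
scene pusher_handle [([0.564, 0.008, 0.102], 0.85), ([0.458, 0.072, 0.072], 0.56)]
shift [0.2239, 0.1911, 0.0594] turn -0.0006 steps 1.9
```

View pics/ab2.png

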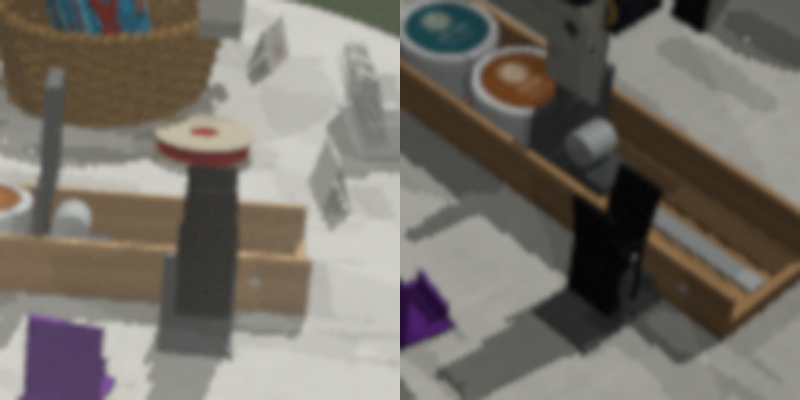

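The clip stands on the plate, seated and upright. In the left crop the clip spans columns 178–236 against the plate's 162–235, so it looks a few mm off-centre toward the robot. I'll quantify that, allowing for parallax.

```bash
python3 - <<'E'
from h import *
y=.15;X=np.array([np.cos(y),np.sin(y),0]);Y=np.array([-np.sin(y),np.cos(y),0]);Z=np.array([0,0,1.])
for o in ([.46,.0735,0],[.461,.070,0]):
  o=np.array(o)
  f=lambda a,b,z:(proj('side',o+a*X+b*Y+z*Z)[0]+.35-[338,170])/.3
  print('plate top corners',f(.02,.003,.046),f(-.02,.003,.046),'bottom',f(.02,.003,.004),f(-.02,.003,.004))
  for b in(.008,.012):print('clip edges z.04',b,f(.015,b,.04),f(-.015,b,.04),'z.012',f(.015,b,.012),f(-.015,b,.012))
  print('top z.092',f(.015,.02,.092),f(-.015,.02,.092))
im=cv2.imread('pics/ab2.png',0)
for r in(180,200,220,270,300):print(r,im[r,150:250:4])
E
```

```text
plate top corners [164.24839519 250.87489905] [239.31315729 256.58548978] bottom [158.62707312 321.31645296] [232.53582123 327.21891701]
clip edges z.04 0.008 [172.5736624 265.5341605] [228.97893609 269.8674537 ] z.012 [168.7139773  312.69805762] [224.53606958 317.12800567]
clip edges z.04 0.012 [172.41994979 268.55643963] [229.0124634  272.91328359] z.012 [168.54914739 315.84458804] [224.55462143 320.2985373 ]
top z.092 [179.55687282 183.72423756] [237.66633847 187.93310867]
plate top corners [163.54272741 248.14850521] [238.37747598 253.8309153 ] bottom [157.94868241 318.42179002] [231.6344344  324.29526341]
clip edges z.04 0.008 [171.84111514 262.75681784] [228.0732252  267.06863944] z.012 [168.00035652 309.80760606] [223.65284096 314.21567336]
clip edges z.04 0.012 [171.68544553 265.76074703] [228.10364571 270.09592127] z.012 [167.83368473 312.93522875] [223.66843642 317.3670968 ]
top z.092 [178.78088104 181.11911429] [236.70658049 185.30679602]
180 [204 203 203 203 203 203 202 202 198 157  74  50  51  53  53  53  53  52
  53  54  54  73 150 204 208]
200 [104 106 106 109 112 113 117 119 106  72  51  49  51  52  51  52  52  52
  52  53  52  64 127 179 184]
220 [100 100 100  99  99 100  99  91  75  53  50  51  50  52  53  53  53  51
  52  54  55  63  84  97  99]
270 [ 99  98  96  89  78  76  73  60  53  54  53  54  53  54  54  55  54  55
  55  54  58  72  94 104 106]
300 [ 97  96  92  84  76  75  69  58  55  54  55  56  54  55  56  57  57  56
  57  58  67  88 103 105 106]
```

The clip is about 2.5 mm from the plate's centre, which I'll accept. On to the handle.

```bash
python3 - <<'E'
from h import *
s=observe();print(s['qpos'])
to([.561,.0102,.358],.15-np.pi/2+.001)
to([.561,.0102,.358],.15+np.pi/2-.001)
E
```

```text
[-6.45809620e-03  2.86990974e-01  1.75695750e+00 -1.16494988e-04
  1.09957650e+00  1.41639835e+00]
shift [0.2259, 0.1935, -0.0106] turn 0.499 steps 1.9
shift [0.2259, 0.1935, -0.0106] turn 0.4997 steps 1.9
```

```bash
python3 -m jog '[[[0.06,0.05,-0.01],-0.06,0.2],[[0.1,0.1,-0.01],-0.12,0.2],[[0.16,0.14,-0.01],-0.18,0.2],[[0.2259,0.1935,-0.01],-0.24,0.2],[[0.2259,0.1935,-0.01],-0.3,0.2],[[0.2259,0.1935,-0.01],-0.36,0.2],[[0.2259,0.1935,-0.01],-0.42,0.2],[[0.2259,0.1935,-0.01],-0.47,0.2],[[0.2259,0.1935,-0.01],-0.499,0.2],[[0.2259,0.1935,-0.01],-0.499,0.2],[[0.2259,0.1935,-0.01],-0.499,0.2]]'
python3 - <<'E'
from h import *
s=observe();print(s['tool_pos'],s['tool_rot'],s['opening'])
cams.read_camera('wrist')
print([(np.round(d['position'],3).tolist(),round(d['confidence'],2)) for n in('pusher_handle','clip') for d in models.pinpoint(n,'wrist')[:2]])
to([.561,.0102,.2595],1.72)
E
```

```text
time: 13.28
tool_pos: [0.5611, 0.0102, 0.3585]
tool_rot: [-3.141, -0.0, 1.714]
contact_force: [-1.4, -0.4, -0.0]
opening: 0.0732
grip_force: 0.0
[0.56111644 0.0102109  0.35845219] [-3.14095470e+00 -1.00560236e-04  1.71386909e+00] 0.07317601013652769
[([0.556, 0.012, 0.096], 0.62), ([0.458, 0.073, 0.013], 0.84)]
shift [0.0001, -0.0002, 0.248] turn -0.0016 steps 1.6
```

Descend and pinch.

```bash
python3 -m jog '[[[0,0.003,0.1],-0.002,0.2],[[0,0.003,0.18],-0.002,0.2],[[0,0.003,0.248],-0.002,0.2],[[0,0.003,0.248],-0.002,0.2],[[0,0.003,0.248],-0.002,1],[[0,0.003,0.248],-0.002,1],[[0,0.003,0.248],-0.002,1],[[0,0.003,0.248],-0.002,1],[[0,0.003,0.248],-0.002,1],[[0,0.003,0.248],-0.002,1],[[0,0.003,0.248],-0.002,1],[[0,0.003,0.248],-0.002,1]]' 40
python3 - <<'E'
from h import *
s=observe();print(s['tool_pos'],s['tool_rot'])
c=np.array([.4578,.0722]);X=np.array([.9888,.1494])
d=(s['tool_pos'][:2]-c)@X;print('back by',d)
t=s['tool_pos'][:2]-d*X
to([*t,s['tool_pos'][2]],s['tool_rot'][2])
E
```

```text
time: 14.92
tool_pos: [0.5605, 0.0101, 0.2594]
tool_rot: [-3.135, -0.001, 1.722]
contact_force: [-11.7, -2.9, 7.3]
opening: 0.0098
grip_force: 40.0
[0.560456   0.01005884 0.25940295] [-3.13494156e+00 -5.22689573e-04  1.72172184e+00]
back by 0.09222236142053232
shift [0.0002, -0.2306, 0.0015] turn 0.0 steps 1.5
```

```bash
python3 -m jog '[[[0,-0.04,0],0,1],[[0,-0.08,0],0,1],[[0,-0.12,0],0,1],[[0,-0.16,0],0,1],[[0,-0.2,0],0,1],[[0,-0.23,0],0,1],[[0,-0.23,0],0,1],[[0,-0.23,0],0,1]]'
python3 - <<'E'
from h import *
s=observe();print(s['time'],s['tool_pos'],s['tool_rot'],s['contact_force'])
X=np.array([.9888,.1494]);print('tool s',s['tool_pos'][:2]@X)
a=cams.read_camera('side');b=cams.read_camera('scene');w=cams.read_camera('wrist')
for c in('side','scene','wrist'):
  for n in ['clip','clip_grip','pusher_handle']:
    print(c,n,[(np.round(d['position'],3).tolist(),round(d['confidence'],2),round(float(np.array(d['position'][:2])@X),4)) for d in models.pinpoint(n,c)[:2]])
p=np.array([398,245]);f=lambda im,p:cv2.resize(im[p[1]-75:p[1]+45,p[0]-60:p[0]+60],(400,400),interpolation=cv2.INTER_CUBIC)
cv2.imwrite('pics/ab3.png',np.hstack([f(a,p),cv2.resize(w[:, 80:560],(400,400))])[:,:,::-1])
cv2.imwrite('pics/w4.png',w[:,:,::-1])
E
```

```text
time: 15.92
tool_pos: [0.4719, -0.003, 0.2595]
tool_rot: [3.14, -0.001, 1.721]
contact_force: [4.5, 6.2, -6.1]
opening: 0.0098
grip_force: 40.0
15.925 [ 0.47187703 -0.00295198  0.25946441] [ 3.14000031e+00 -1.15038926e-03  1.72088702e+00] [ 4.4729328   6.16604482 -6.11384579]
tool s 0.46615097712303416
side clip [([0.461, 0.075, 0.018], 0.69, 0.4674)]
side clip_grip [([0.456, 0.072, 0.078], 0.9, 0.4612)]
side pusher_handle [([0.472, -0.001, 0.099], 0.44, 0.4669)]
scene clip [([0.458, 0.073, 0.016], 0.57, 0.4639), ([0.536, 0.365, 0.001], 0.46, 0.5848)]
scene clip_grip [([0.46, 0.075, 0.074], 0.66, 0.4662)]
scene pusher_handle [([0.477, -0.001, 0.099], 0.85, 0.4717)]
wrist clip [([0.457, 0.074, 0.012], 0.78, 0.4629)]
wrist clip_grip [([0.46, 0.074, 0.074], 0.86, 0.4663), ([0.601, 0.018, 0.005], 0.28, 0.5971)]
wrist pusher_handle [([0.471, 0.001, 0.096], 0.97, 0.4661)]
```

View pics/ab3.png

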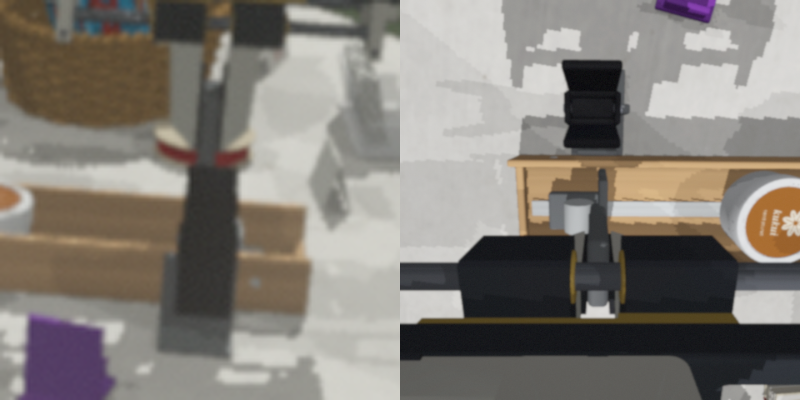

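The pusher is back with the tins still in the tray. In the wrist view (right panel) the clip's centre is at column 592, slightly left of the tool's centre, meaning about 2.5 mm more pull. The other estimates agree.

```bash
python3 -m jog '[[[0,-0.006,0],0,1],[[0,-0.006,0],0,1],[[0,-0.006,0],0,1],[[0,-0.006,0],0,1]]'
python3 - <<'E'
from h import *
s=observe();print(s['tool_pos'][:2]@np.array([.9888,.1494]),s['opening'],s['grip_force'],s['contact_force'],s['qvel'])
print(robot.hand_in())
E
```

```text
time: 17.02
tool_pos: [0.4697, -0.0033, 0.2595]
tool_rot: [3.14, -0.001, 1.721]
contact_force: [4.6, 7.4, -4.5]
opening: 0.0098
grip_force: 40.0
0.4639444013949929 0.009791575403365897 39.97949481010437 [ 4.62998635  7.36999339 -4.50313583] [ 0.00075889 -0.00270549 -0.00119841  0.00013179 -0.00100794  0.00136401]
the job is handed in; nothing more can be done
None
```

The job is handed in: the clip stands seated on the grey plate, about 2.5 mm off its middle, and the arm is still holding the pusher tab back level with the clip's middle (within about 1 mm by my measurements), at 17 s of the 48 s allowed.

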